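# Slide a thin glass plate over the bench edge and lay it on the drying rack

### The job

The thin coated glass plate lies flat on the worktop, too thin to be picked up there. Without lifting it, slide it until one end stands out over the worktop's left edge, take it there by its two long edges, and lay it gently across both bars of the drying rack, centred and square to the bars. Do not let the plate fall, and leave the loose beaker, the blue-capped bottle and the single vial nearest to it where they stand.

Things in the scene. Friction and masses are not known exactly. Their poses are not given: they have to be found in the camera images.
- plate_center (a point): Centre (half-way up) of the loose plate: flat clear glass with a white layer on top and a fine grey line across it near one end, 60 mm (its x) by 150 mm (its y, the long axis) by 3 mm thick (its z, up), 50 to 100 g. It starts flat on the worktop, wholly on it, its long axis pointing at the left edge within 25 degrees.
- plate: The same plate; origin at the middle of its underside, same axes. Its glass underside is smooth (friction about 0.6 on the worktop), its white top rough (about 1.4): it can be slid by pressing on it from above with the fingertips (10 to 20 N) and moving sideways.
- plate_end_a (a point): Middle of the plate's end at +75 mm along its long axis, the end that starts nearer to the worktop's left edge
- plate_end_b (a point): Middle of the plate's other end, at -75 mm along its long axis (the end with the grey line)
- bench_edge (a point): A point on the left edge of the worktop, at the height of its surface. The edge is straight and runs along world x; the worktop is on the side of smaller y, and is 26 mm thick there. Beyond the edge (larger y) there is nothing down to the floor, 0.91 m below.
- rack_top (a point): Middle of the fixed drying rack, between its two bars, at the height of the bars' tops (55 mm over the worktop). The two level steel bars, 8 mm thick and 130 mm long, run along its x, their centre lines 35 mm to either side along its y. The plate's long axis is to lie along the rack's y. Nothing of the rack stands above the bars.
- rack: The same rack; origin at the middle of its underside, same axes. The bars stand on posts at their ends (x = +65 and -65 mm). Below the bars it is free down to a foot frame 11 mm high; the feet reach 45 mm from the middle along y and 74 mm along x. It starts turned by up to 30 degrees.
- glass_beaker_mid (a point): Centre of a clear beaker, 62 mm in diameter, 82 mm high, loose bystander
- capped_bottle_mid (a point): Centre of a bottle with a blue cap, 51 mm in diameter, 96 mm high, loose bystander
- sample_vial_mid (a point): Centre of a small vial with a blue-green cap, 27 mm in diameter, 60 mm high, loose bystander that is the one nearest to the plate, on the robot's side of it
Not all that is in view belongs to the job. Of the things shaped like the plate, the glass one is meant.

How it is judged:
On the way, in this order (a step that is already met when the one before it is completed fails the run):
1. the plate lies flat on the worktop with one end at least 25 mm out over the left edge (world y of any of plate_end_a, plate_end_b above 0.405 m and height (world z) of plate_center between -0.004 and 0.008 m and angle between plate_center's own z axis and vertical below 0.1 rad), for 0.2 s.
2. the plate has been lifted clear of the bench, above the height of the rack (height (world z) of plate_center above 0.065 m), for 0.1 s.
At the end, for the whole second after the job is handed in: the plate rests flat on both bars of the rack, its middle within 28 mm of the rack's middle and its long axis within 17 degrees of square to the bars, at rest and let go (horizontal distance between plate_center and rack_top below 0.028 m and z of plate_center in the frame of rack_top between -0.003 and 0.005 m and angle between the y axis of plate_center and the y axis of rack_top, either way round below 0.3 rad and angle between the z axis of plate_center and the z axis of rack_top, either way round below 0.06 rad and linear speed of plate below 0.02 m/s and contact force between the fingers and plate below 0.05 N); the robot touches nothing.
It fails at once if the plate is lifted off the worktop before it reaches the edge (raised 12 to 35 mm with its middle still more than 130 mm inside the edge) (world y of plate_center below 0.25 m and height (world z) of plate_center between 0.012 and 0.035 m).
It fails at once if the plate falls over the edge (height (world z) of plate_center below -0.05 m).
It fails at once if the plate is let go more than 25 mm above the rack (height (world z) of plate_center above 0.082 m and contact force between the fingers and plate below 0.02 N).
It fails at once if the beaker, the blue-capped bottle or the vial is pushed more than 30 mm from its place or knocked over (distance of any of glass_beaker_mid, capped_bottle_mid, sample_vial_mid from where it was at the start of the episode above 0.03 m).
It also fails if it takes over 64 s, if anything falls off the work surface, if the arm or the gripper's body presses on something with over 40 N, if the wrist force passes 120 N, or if a joint passes its speed limit or range.

### The arm

A 6-joint arm with a two-finger parallel gripper is mounted at the origin on the work surface; the furniture and walls round the work are solid. World frame = base frame: x ahead of the robot, y to its left, z up, the work surface at z = 0. Lengths are in m, angles in rad, forces in N, time in s.
With the tool pointing down it reaches from about 0.3 to 0.825 m from the base axis. Payload 5.4 kg.
Tool frame: the origin (TCP) lies at the very end of the fingers, on their centre line; the grasp point (between the pads) lies 19 mm behind it; z points along the fingers, x is the direction in which the jaws open and shut, and the axes are right-handed (so a half turn about z gives the same grasp; the last joint's range is limited). The gripper opens to 92 mm and grips with 3 to 60 N. Pads are 20 mm wide; open, the fingers measure 128 mm over their backs; the gripper's body (75 mm by 189 mm) begins 69 mm behind the grasp point.
Start: joints at [-0.21, 0.158, 1.597, -0, 1.386, -0.21], TCP at [0.575, -0, 0.215] pointing down, gripper open.
Joint ranges: [-2.91, 2.91], [-0.94, 2.29], [0.18, 2.7], [-1.29, 4.43], [0.17, 2.64], [-3, 3]. Speed limits (rad/s): [2.57, 2.57, 3.14, 3.14, 3.14, 3.14].

### API

Orientations are given as a rotation vector (axis times angle).
In Python, from workcell import bot gives the robot as it stands. Calls block until the motion is done:
- bot.goto(position, orientation): joint-space move of the TCP to a pose.
- bot.line_to(position, rot=None, max_speed=0.15): straight line of the TCP; rot=None keeps the orientation; max_speed is the mean speed in m/s.
- bot.set_joints(angles): joint-space move.
- bot.set_gripper(opening, newtons=None): opening from 0.0 (shut) to 1.0 (fully open); newtons is the grip in N (None keeps the last); returns when the fingers have stopped.
- bot.hold(seconds).
- bot.inverse_kinematics(position, orientation): joint angles nearest the present ones, or None.
- bot.read_camera(name): name is "scene" or "side" or "wrist"; returns a dict with "pixels" (400x640x3 uint8, blue, green, red), "fx", "fy", "cx", "cy" (pixels), "k1" (the pictures are not rectified: a ray, as slopes to the right and down, at radius r is drawn at 1 + k1 r^2 times it, then the intrinsics apply), "R" (3x3) and "t" (3): a world point X has camera coordinates R X + t. Camera axes: x right, y down, z forward; pixel columns grow to the right and rows downward; lengths in m; the calibration is good to about 2 mm. A picture is of the moment at which its call begins. There is no depth.
A pose or a line that the arm cannot do raises bot.MotionError and nothing moves.
- bot.job_done(): hands the job in, once; it reports no verdict.
Readings, each from a call of its own:
- bot.current_clock(): time.
- bot.current_joints(): joint angles.
- bot.current_joint_vel(): joint speeds.
- bot.current_effort(): joint torques, N m.
- bot.current_ee_pos(): TCP position.
- bot.current_tool_rot(): TCP orientation.
- bot.current_contact_force(): force on the tool from outside, world axes, zero at the start.
- bot.current_ft_torque(): the same for the moment, N m.
- bot.current_opening(): opening from 0.0 (shut) to 1.0 (fully open).
Only numpy, scipy, OpenCV 4.12 (cv2) and the standard library are available. Lean on these libraries where they do the work, as an engineer would, in place of code of your own. Each camera call takes 0.05 s, during which the arm holds its last target.

## Working session

There is one attempt and no reset: what is moved stays moved. The work goes in short steps, each a Python script; the robot and the scene stay as the last script left them, time stands still between calls to the robot, and variables do not carry over. Pictures are saved under pics/ and viewed, and the job is handed in when it is done.

```bash
mkdir -p pics; ls; python3 - <<'E'
from workcell import bot
import cv2
for n in ["scene","side","wrist"]:
    c=bot.read_camera(n); cv2.imwrite(f"pics/{n}0.png",c["pixels"])
    print(n,c["fx"],c["fy"],c["cx"],c["cy"],c["k1"]); print(c["R"],c["t"])
print(bot.current_clock(),bot.current_tool_rot(),bot.current_ee_pos())
E
```

```text
pics
scene 454.7566295559843 454.7566295559843 322.6359629487471 199.57051611346938 -0.038904687479041807
[[ 0.97690914  0.2132187  -0.01364947]
 [ 0.08483693 -0.44574621 -0.89113019]
 [-0.19608982  0.86939525 -0.45354237]] [-0.4863931   0.04805211  1.11335384]
side 419.0356787936682 419.0356787936682 324.6299383176507 205.20767725154448 -0.03796734312511933
[[ 0.99948697 -0.01880358  0.02592736]
 [ 0.01295265 -0.50305747 -0.8641559 ]
 [ 0.02929217  0.86404838 -0.50255583]] [-0.51210938  0.09399457  1.21979652]
wrist 319.9774205644487 319.9774205644487 316.46465320695853 196.2636256342717 -0.04518376623483514
[[ 9.99999378e-01  8.79080594e-04 -6.87144904e-04]
 [ 1.03774787e-03 -9.59021294e-01  2.83332104e-01]
 [-4.09914841e-04 -2.83332640e-01 -9.59021609e-01]] [-0.57419612 -0.03280033  0.39183441]
0.15 [-3.14129510e+00  2.11932815e-05  2.18293044e-03] [5.74528939e-01 7.15516678e-05 2.13860983e-01]
```

View pics/scene0.png

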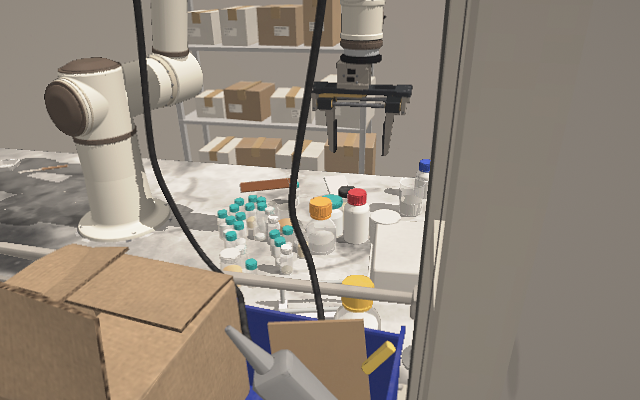

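View pics/side0.png

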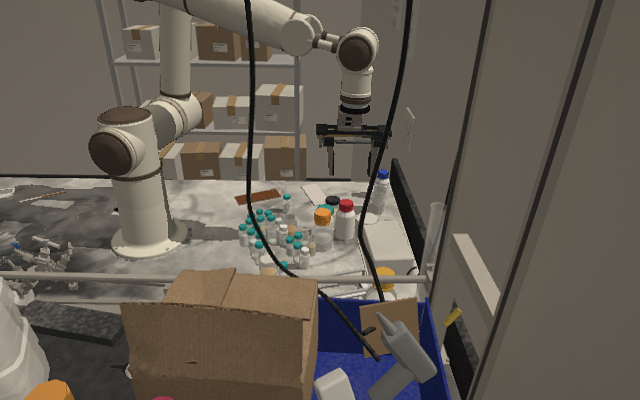

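View pics/wrist0.png

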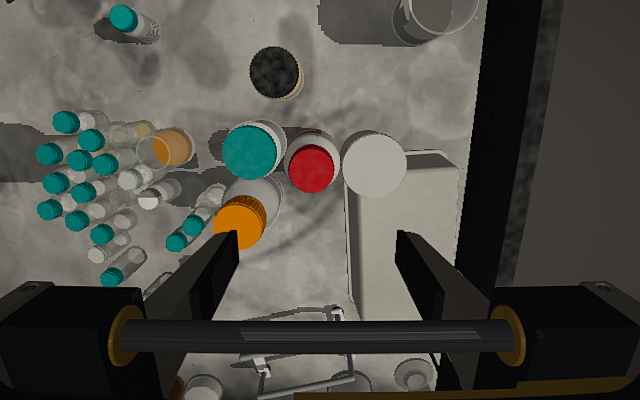

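The wrist view shows the rack at about (300,350), the single vial at (123,18), and the beaker at (435,15). The side view shows a pale plate-like object at (315,193) and a brown one at (260,197). I'll move the wrist over the left part to see the plate.

```bash
cat > h.py <<'E'
from workcell import bot
import cv2, numpy as np
from scipy.spatial.transform import Rotation as Ro
def cam(n,name=None):
    c=bot.read_camera(n)
    if name: cv2.imwrite(f"pics/{name}.png",c["pixels"])
    return c
def ray(c,u,v):
    R=np.array(c["R"]);t=np.array(c["t"])
    K=np.array([[c["fx"],0,c["cx"]],[0,c["fy"],c["cy"]],[0,0,1.]])
    p=cv2.undistortPoints(np.array([[[u,v]]],float),K,np.array([c["k1"],0,0,0.]))[0,0]
    return -R.T@t, R.T@np.array([p[0],p[1],1.])
def onz(c,u,v,z):
    o,d=ray(c,u,v); return o+d*(z-o[2])/d[2]
def proj(c,X):
    R=np.array(c["R"]);t=np.array(c["t"])
    K=np.array([[c["fx"],0,c["cx"]],[0,c["fy"],c["cy"]],[0,0,1.]])
    return cv2.projectPoints(np.array([X],float),cv2.Rodrigues(R)[0],t,K,np.array([c["k1"],0,0,0.]))[0][0,0]
def down(yaw):  # tool pointing down, tool x at angle yaw from world x
    return (Ro.from_euler('z',yaw)*Ro.from_euler('x',np.pi)).as_rotvec()
E
python3 - <<'E'
from h import *
for n in["scene","side","wrist"]:
    c=cam(n); print(n,ray(c,320,200))
bot.goto([0.52,0.13,0.36],down(0))
c=cam("wrist","w1")
print(bot.current_clock(),bot.current_ee_pos(), bot.current_joints())
E
```

```text
scene (array([ 0.68940262, -0.84281738,  0.54113482]), array([-0.20167229,  0.86773837, -0.45430486]))
side (array([ 0.47489868, -1.01630803,  0.70751945]), array([ 0.01808772,  0.87050809, -0.49210266]))
wrist (array([0.57452242, 0.08004026, 0.385081  ]), array([ 0.01140509, -0.29467846, -0.95566362]))
1.175 [0.51977786 0.12901986 0.3577131 ] [ 1.78028895e-02  4.83340164e-03  1.48178677e+00 -4.78861105e-04
  1.65855159e+00  1.90209027e-02]
```

View pics/w1.png

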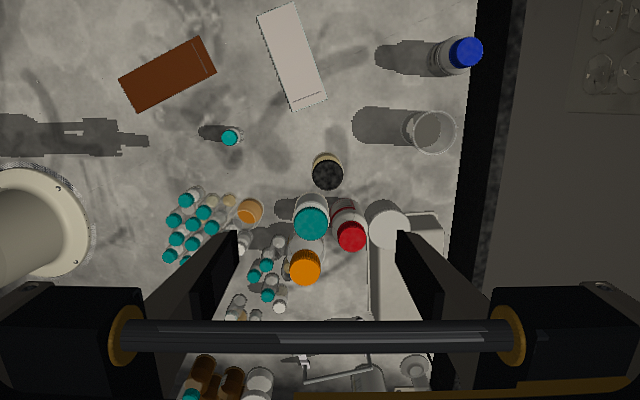

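```bash
python3 - <<'E'
from h import *
c=cam("wrist")
im=c["pixels"]; cv2.imwrite("pics/crop1.png",cv2.resize(im[0:150,90:500],None,fx=1.9,fy=1.9,interpolation=cv2.INTER_CUBIC))
bot.goto([0.52,0.21,0.36],down(0)); cam("wrist","w2")
bot.goto([0.58,-0.10,0.33],down(0)); cam("wrist","w3")
E
```

```text
(no output)
```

View pics/crop1.png

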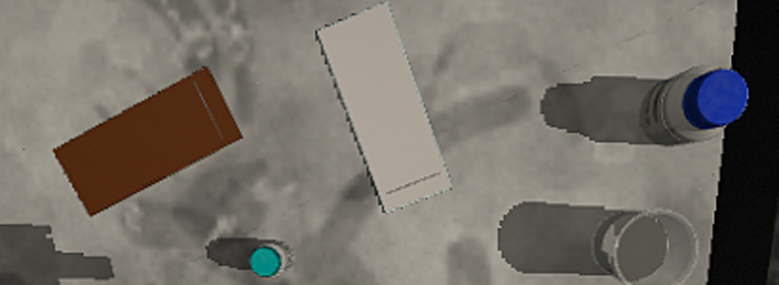

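View pics/w2.png

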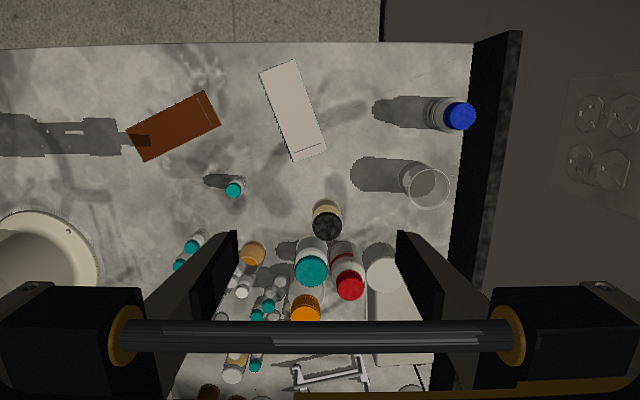

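View pics/w3.png

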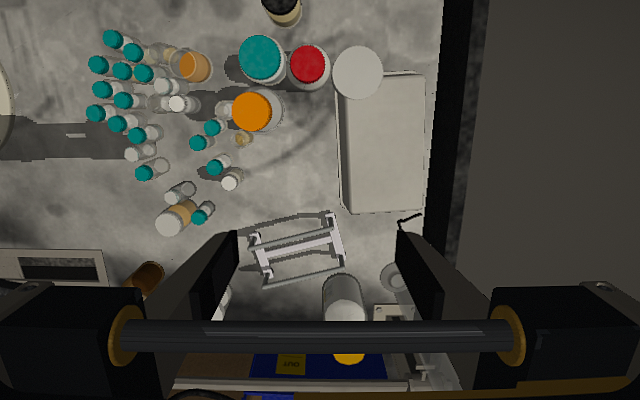

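Candidates for the plate: the brown plate at (172,125) in w2, the white-topped plate at (292,110) in w2, the flat white box at (380,150) in w3, and cardboard lying outside. The crop shows the white one has clear glass rims and a fine grey line near its lower end, so that's the one. The nearest vial is at (234,190) in w2, the beaker at (425,187), the bottle at (458,115) and the bench edge at row ~45. In w3 the rack is around (298,247).

```bash
python3 - <<'E'
from h import *
bot.goto([0.52,0.21,0.36],down(0)); c=cam("wrist")
hsv=cv2.cvtColor(c["pixels"],cv2.COLOR_BGR2HSV)
g=c["pixels"].min(axis=2)
print(c["pixels"][110,290],c["pixels"][110,350],c["pixels"][80,330])
roi=np.zeros_like(g); roi[50:170,245:335]=1
for th in (140,150,160):
    m=((g>th)&(roi>0)).astype(np.uint8); m=cv2.morphologyEx(m,cv2.MORPH_CLOSE,np.ones((5,5)))
    cs,_=cv2.findContours(m,0,2); k=max(cs,key=cv2.contourArea)
    P=np.array([onz(c,u,v,0.003)[:2] for u,v in k[:,0,:]]).astype(np.float32)
    (cx,cy),(w,h),a=cv2.minAreaRect(P); print(th,cv2.contourArea(k),cx,cy,w,h,a)
    print(cv2.boxPoints(cv2.minAreaRect(P)))
for u in (60,200,330,450):
    print("edge cand",u,[ (v,onz(c,u,v,0)[:2].round(4)) for v in (42,46,50)], c["pixels"][36:56,u].mean(axis=1).round())
for nm,u,v,z in (("vial",234,190,.06),("bottle",458,115,.096),("beaker",426,187,.082),("black",327,226,.06)): print(nm,onz(c,u,v,z))
bot.goto([0.58,-0.06,0.30],down(0)); c=cam("wrist","w4")
E
```

```text
[150 162 171] [107 115 118] [125 135 139]
140 3930.5 0.48774924874305725 0.2571188807487488 0.06825000792741776 0.1845206618309021 22.036746978759766
[[0.42150113 0.32983524]
 [0.4907335  0.15879503]
 [0.5539974  0.18440253]
 [0.484765   0.35544273]]
150 3336.5 0.48182573914527893 0.27359122037887573 0.061751484870910645 0.1495160311460495 20.383577346801758
[[0.4268449  0.3329139 ]
 [0.4789219  0.19276029]
 [0.5368066  0.21426854]
 [0.4847296  0.35442215]]
160 0.5 0.48361051082611084 0.3524087965488434 0.001447114860638976 0.0015382820274680853 89.84793090820312
[[0.48283947 0.35168728]
 [0.48437774 0.35168323]
 [0.48438156 0.3531303 ]
 [0.48284328 0.35313436]]
edge cand 60 [(42, array([0.1173, 0.3851])), (46, array([0.1162, 0.3792])), (50, array([0.1151, 0.3733]))] [ 91.  93.  97.  97.  94.  96.  97.  99.  98.  96.  82. 121. 147. 145.
 143. 142. 139. 138. 137. 138.]
edge cand 200 [(42, array([0.3416, 0.3793])), (46, array([0.3411, 0.3735])), (50, array([0.3406, 0.3677]))] [108.  99.  97.  99. 100.  97.  89.  95. 105. 107. 107. 108. 111. 111.
 112. 116. 116. 123. 126. 129.]
edge cand 330 [(42, array([0.5411, 0.3779])), (46, array([0.5412, 0.3722])), (50, array([0.5413, 0.3665]))] [101. 103.  98.  99. 100. 116. 144. 153. 153. 152. 152. 154. 153. 152.
 148. 147. 149. 151. 152. 152.]
edge cand 450 [(42, array([0.726 , 0.3798])), (46, array([0.7266, 0.374 ])), (50, array([0.7272, 0.3682]))] [ 55.  55.  54.  56.  53.  50.  67. 128. 137. 135. 135. 135. 134. 133.
 134. 136. 137. 137. 136. 136.]
vial [0.39430208 0.1598955  0.06      ]
bottle [0.70904487 0.27349622 0.096     ]
beaker [0.68012362 0.17046727 0.082     ]
black [0.53706267 0.1009316  0.06      ]
```

View pics/w4.png

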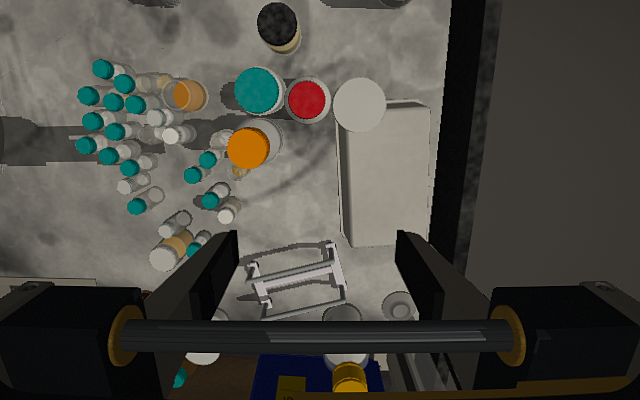

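```bash
python3 - <<'E'
from h import *
c=cam("wrist")
cv2.imwrite("pics/crop4.png",cv2.resize(c["pixels"][220:340,220:370],None,fx=5,fy=5,interpolation=cv2.INTER_CUBIC))
c=cv2.imread("pics/w3.png")
cv2.imwrite("pics/crop3.png",cv2.resize(c[200:300,220:370],None,fx=5,fy=5,interpolation=cv2.INTER_CUBIC))
E
```

```text
(no output)
```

View pics/crop4.png

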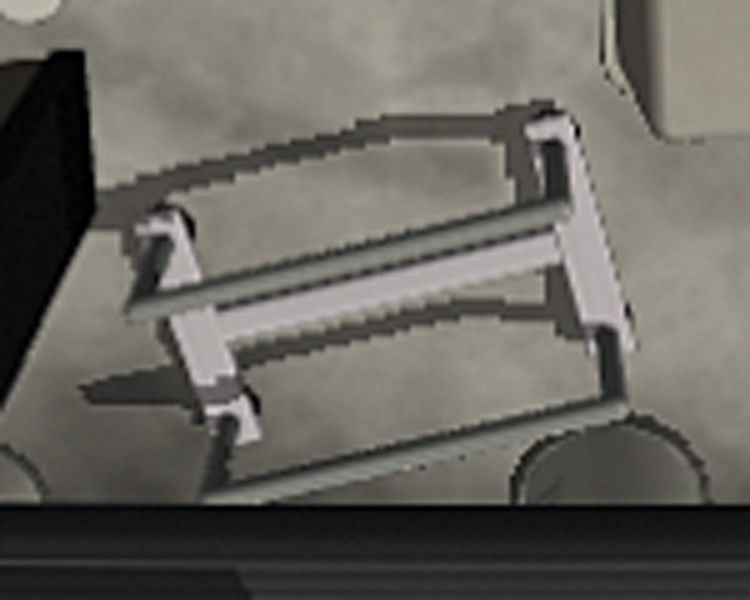

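View pics/crop3.png

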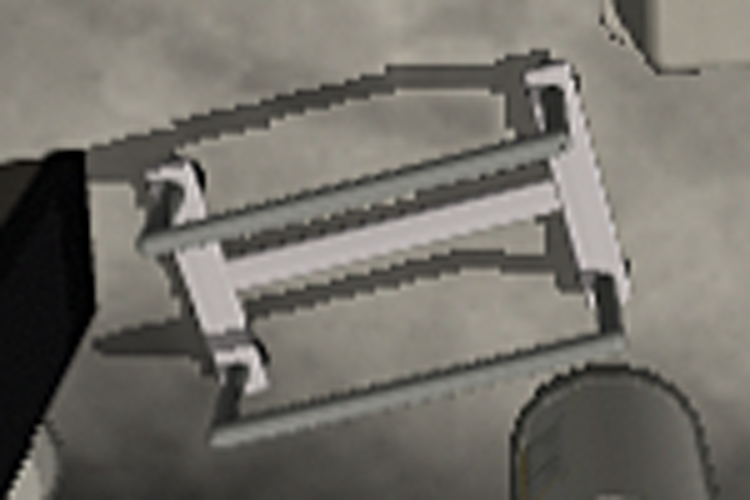

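```bash
python3 - <<'E'
from h import *
bot.goto([0.58,-0.10,0.33],down(0)); c=cam("wrist","w3b")
q=[(249,248.5),(333,228.5),(263,287),(344,268)]
P=np.array([onz(c,u,v,0.053) for u,v in q]); print(P.round(4))
print("len",np.linalg.norm(P[1]-P[0]),np.linalg.norm(P[3]-P[2]))
d=P[1]-P[0];d2=P[3]-P[2];print("yaw",np.degrees([np.arctan2(d[1],d[0]),np.arctan2(d2[1],d2[0])]))
m=P.mean(0);print("mid",m)
n=np.array([-d[1],d[0],0])/np.linalg.norm(d);print("sep",((P[0]+P[1]-P[2]-P[3])/2)@n)
bot.goto([0.58,-0.17,0.38],down(0)); c=cam("wrist","w5"); cv2.imwrite("pics/side5.png",cam("side")["pixels"])
E
```

```text
[[ 0.4776 -0.2371  0.053 ]
 [ 0.6067 -0.2039  0.053 ]
 [ 0.4959 -0.3051  0.053 ]
 [ 0.6251 -0.2709  0.053 ]]
len 0.13328569541295063 0.1336880697834037
yaw [14.43110106 14.83790748]
mid [ 0.55131458 -0.25425625  0.053     ]
sep 0.06992623592495861
```

View pics/w5.png

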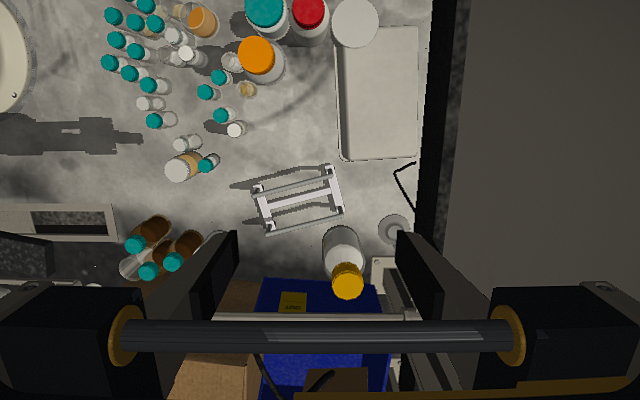

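View pics/side5.png

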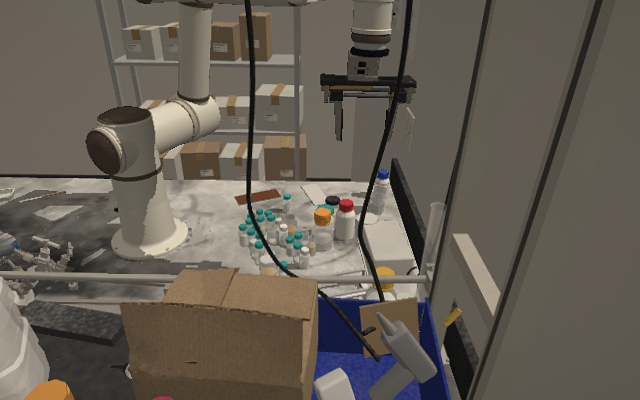

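```bash
python3 - <<'E'
from h import *
w=cam("wrist");s=cam("scene","scene5");d=cam("side")
def tri(obs):
    A=np.zeros((3,3));b=np.zeros(3);L=[]
    for c,u,v in obs:
        o,r=ray(c,u,v);r/=np.linalg.norm(r);M=np.eye(3)-np.outer(r,r);A+=M;b+=M@o;L.append((o,r))
    X=np.linalg.solve(A,b);return X.round(3),[float(np.linalg.norm((np.eye(3)-np.outer(r,r))@(X-o)).__round__(4)) for o,r in L]
print("yellow", tri([(s,357,283),(d,384,271)]), tri([(w,347,280),(d,384,271)]),tri([(s,357,283),(d,384,271),(w,347,280)]))
# cable epipolar: side points along cables -> scene pixels over depth
for name,p in (("A1",(405,30)),("A2",(390,110)),("A3",(370,180)),("A4",(364,250)),("B1",(249,60)),("B2",(249,150)),("B3",(265,240))):
    o,r=ray(d,*p)
    print(name,[(round(float((o+r*t)[1]),2),proj(s,o+r*t).round(0).tolist()) for t in np.arange(.2,1.4,.15)])
E
```

```text
yellow (array([ 0.624, -0.345,  0.16 ]), [0.0018, 0.0018]) (array([ 0.625, -0.33 ,  0.15 ]), [0.002, 0.002]) (array([ 0.624, -0.331,  0.149]), [0.0027, 0.0034, 0.001])
A1 [(-0.8, [712778.0, 699407.0]), (-0.64, [61.0, -380.0]), (-0.48, [281.0, -194.0]), (-0.32, [363.0, -120.0]), (-0.16, [404.0, -81.0]), (0.0, [430.0, -58.0]), (0.16, [447.0, -42.0]), (0.32, [459.0, -31.0])]
A2 [(-0.82, [724695.0, 506385.0]), (-0.67, [-2.0, -211.0]), (-0.53, [240.0, -54.0]), (-0.38, [328.0, 4.0]), (-0.24, [373.0, 35.0]), (-0.09, [400.0, 53.0]), (0.06, [418.0, 65.0]), (0.2, [431.0, 74.0])]
A3 [(-0.84, [551132.0, 261013.0]), (-0.7, [-67.0, -48.0]), (-0.57, [193.0, 71.0]), (-0.44, [287.0, 115.0]), (-0.3, [335.0, 138.0]), (-0.17, [363.0, 151.0]), (-0.03, [383.0, 160.0]), (0.1, [397.0, 167.0])]
A4 [(-0.85, [890290.0, 252898.0]), (-0.73, [-102.0, 120.0]), (-0.61, [170.0, 200.0]), (-0.49, [267.0, 228.0]), (-0.37, [317.0, 242.0]), (-0.25, [347.0, 251.0]), (-0.13, [367.0, 256.0]), (-0.01, [381.0, 260.0])]
B1 [(-0.81, [25699.0, 16227.0]), (-0.65, [-191.0, -242.0]), (-0.49, [41.0, -113.0]), (-0.34, [137.0, -58.0]), (-0.18, [189.0, -28.0]), (-0.03, [221.0, -9.0]), (0.13, [242.0, 3.0]), (0.29, [258.0, 13.0])]
B2 [(-0.83, [31409.0, 13912.0]), (-0.69, [-229.0, -81.0]), (-0.55, [21.0, 24.0]), (-0.41, [122.0, 68.0]), (-0.27, [176.0, 91.0]), (-0.13, [209.0, 105.0]), (0.01, [232.0, 115.0]), (0.15, [248.0, 121.0])]
B3 [(-0.85, [52464.0, 13918.0]), (-0.73, [-243.0, 96.0]), (-0.6, [24.0, 171.0]), (-0.48, [129.0, 200.0]), (-0.36, [184.0, 215.0]), (-0.23, [217.0, 224.0]), (-0.11, [240.0, 231.0]), (0.01, [256.0, 235.0])]
```

View pics/scene5.png

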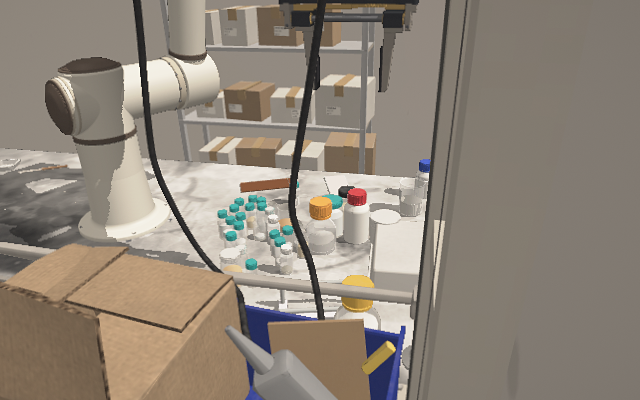

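```bash
python3 - <<'E'
from h import *
w=cam("wrist")
for nm,u,v,z in (("bottle base front",341,227,0),("bottle left shoulder",323,240,.1),("box corner low",343,160,0),("box corner hi",343,160,.08),("orange",257,55,.1),("white vial",235,129,.06),("capvial",182,166,.06)): print(nm,onz(w,u,v,z).round(3))
print(bot.current_clock())
bot.set_gripper(0.2)
bot.goto([0.4855,0.2640,0.06],down(np.radians(20.4)))
print(bot.current_clock(),bot.current_contact_force(),bot.current_ee_pos(),bot.current_opening())
cam("wrist","w6")
E
```

```text
bottle base front [ 0.625 -0.31   0.   ]
bottle left shoulder [ 0.59  -0.291  0.1  ]
box corner low [ 0.625 -0.185  0.   ]
box corner hi [ 0.619 -0.171  0.08 ]
orange [ 0.501 -0.029  0.1  ]
white vial [ 0.456 -0.127  0.06 ]
capvial [ 0.369 -0.184  0.06 ]
6.5
9.625 [ 0.24530786  0.6693172  -0.19822642] [0.4868457  0.26355797 0.06088656] 0.2028927580176151
```

View pics/w6.png

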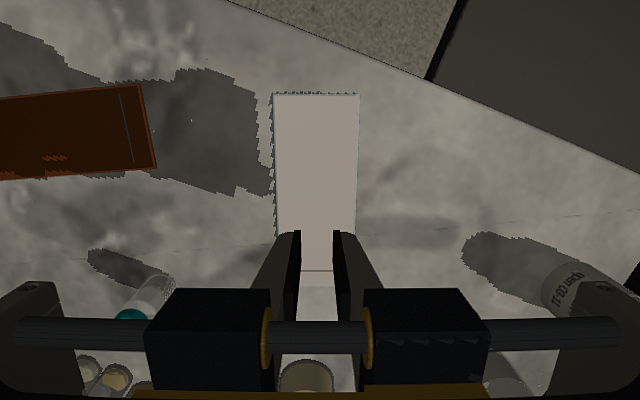

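```bash
python3 - <<'E'
from h import *
rot=down(np.radians(20.4))
p=np.array([0.4855,0.2640])
bot.line_to([*p,0.008],rot,0.08)
f0=bot.current_contact_force(); print(f0)
z=0.008
while z>-0.015:
    z-=0.001; bot.line_to([*p,z],rot,0.05)
    f=bot.current_contact_force(); fz=f[2]-f0[2]
    if abs(fz)>1: print(round(z,4),np.round(f-f0,2),bot.current_ee_pos()[2])
    if fz>12: break
print(bot.current_clock())
E
```

```text
[-0.02207399 -0.42079318  0.2779348 ]
0.004 [-0.48 -0.32 -1.28] 0.003924267619610362
0.003 [-1.12  1.2   3.2 ] 0.003383528160152652
0.002 [-4.24 -1.27 11.98] 0.0033450354597462997
0.001 [-7.32 -2.54 18.56] 0.003338619602350077
12.225
```

```bash
python3 - <<'E'
from h import *
z=0.0012; y0,y1=0.264,0.332; n=5
for i in range(1,n+1):
    s=i/n; y=y0+(y1-y0)*s; yaw=np.radians(20.4)*(1-s*0.9)
    bot.line_to([0.4855,y,z],down(yaw),0.06)
    f=bot.current_contact_force(); print(round(y,3),round(z,4),np.round(f,2),np.round(bot.current_ee_pos(),4))
    z+= np.clip((f[2]-15)/8*0.001,-.001,.001)
print(bot.current_clock()); cam("wrist","w7")
E
```

```text
0.278 0.0012 [-0.71 -2.56 12.42] [0.4875 0.278  0.0034]
0.291 0.0009 [-0.22 -1.97 12.83] [0.488  0.2915 0.0034]
0.305 0.0006 [ 0.53 -3.77 13.51] [0.4883 0.3051 0.0034]
0.318 0.0004 [-0.6  -2.25 14.91] [0.4885 0.3187 0.0034]
0.332 0.0004 [-0.34 -3.48 13.85] [0.4885 0.3324 0.0034]
14.1
```

View pics/w7.png

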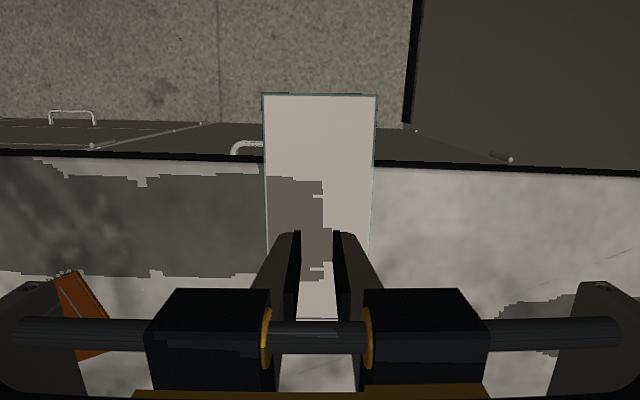

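```bash
python3 - <<'E'
from h import *
c=cam("wrist")
q=[onz(c,u,v,.003) for u,v in ((263,95),(377,96))]
print(q, np.linalg.norm(q[1]-q[0]))
print("edge",[onz(c,u,v,0).round(4) for u,v in ((150,158),(240,160),(450,168),(600,176))])
im=c["pixels"].min(axis=2); print(im[150:176,450], im[150:170,150],im[86:102,320])
print(bot.current_tool_rot(),bot.current_ee_pos())
E
```

```text
[array([0.45786998, 0.41490408, 0.003     ]), array([0.51641562, 0.41658833, 0.003     ])] 0.05856986335806577
edge [array([0.3943, 0.3797, 0.    ]), array([0.4445, 0.3802, 0.    ]), array([0.5614, 0.38  , 0.    ]), array([0.6521, 0.3789, 0.    ])]
[ 46  48  47  46  47  46  47  46  46  47  48  54   1   9  11  13   9  15
   6  24 107 117 125 131 139 145] [ 47  51  27   5   9  12  14  14   1  27  76  99  99 102 112 114 114 113
 115 116] [ 92  88  92  97  97  97  94  78  77  73 147 154 150 150 152 150]
[-3.14034576 -0.0563025  -0.00849479] [0.48842196 0.33240411 0.00337386]
```

```bash
python3 - <<'E'
from h import *
z=0.0003
for y in (0.343,0.355):
    bot.line_to([0.4855,y,z],down(0),0.05)
    f=bot.current_contact_force(); print(y,np.round(f,2))
    z+= np.clip((f[2]-14)/8*0.001,-.001,.001)
bot.line_to([0.4855,0.355,0.03],None,0.08)
f=bot.current_contact_force(); print(f)
bot.line_to([0.4855,0.30,0.15],None,0.2)
bot.set_gripper(1.0)
c=cam("wrist","w8")
print(bot.current_clock(),bot.current_ee_pos())
E
```

```text
0.343 [ 0.19 -3.49 14.43]
0.355 [-0.41 -3.35 14.72]
[-0.39248116 -0.5227106   0.22891123]
17.4833 [0.48551145 0.29999031 0.15001406]
```

View pics/w8.png

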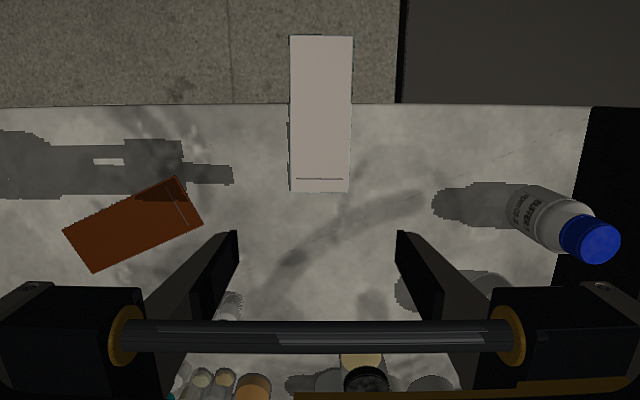

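```bash
python3 - <<'E'
from h import *
c=cam("wrist"); im=c["pixels"]; g=im.min(axis=2)
roi=np.zeros_like(g); roi[30:198,280:362]=1
for th in (135,145):
    m=((g>th)&(roi>0)).astype(np.uint8); m=cv2.morphologyEx(m,cv2.MORPH_CLOSE,np.ones((5,5)))
    cs,_=cv2.findContours(m,0,2); k=max(cs,key=cv2.contourArea)
    P=np.array([onz(c,u,v,0.003)[:2] for u,v in k[:,0,:]]).astype(np.float32)
    r=cv2.minAreaRect(P); print(th,r); print(cv2.boxPoints(r))
print("hand corners",[onz(c,u,v,.003)[:2].round(4) for u,v in ((289,36),(352,36),(350,192),(289,190))])
print("edge",[onz(c,u,v,0)[:2].round(4) for u,v in ((240,104.5),(420,105))])
E
```

```text
135 ((0.5174570679664612, 0.331910640001297), (0.0010059892665594816, 0.021991904824972153), 1.597839593887329)
[[0.51664764 0.34288827]
 [0.51726085 0.32090494]
 [0.5182665  0.320933  ]
 [0.5176533  0.34291634]]
145 ((0.5180360078811646, 0.32900360226631165), (0.0, 0.0), 0.0)
[[0.518036  0.3290036]
 [0.518036  0.3290036]
 [0.518036  0.3290036]
 [0.518036  0.3290036]]
hand corners [array([0.4604, 0.4384]), array([0.5178, 0.4385]), array([0.5202, 0.2906]), array([0.4573, 0.2927])]
edge [array([0.4113, 0.3778]), array([0.5862, 0.3777])]
```

```bash
python3 - <<'E'
from h import *
bot.line_to([0.489,0.398,0.08],down(0),0.2)
c=cam("wrist","w9")
f0=bot.current_contact_force()
for z in (0.03,0.0,-0.0175):
    bot.line_to([0.489,0.398,z],down(0),0.1); f=bot.current_contact_force()-f0; print(z,f.round(2))
    if np.linalg.norm(f)>5: print("contact!"); break
else:
    bot.set_gripper(0.0,35); print(bot.current_opening(), bot.current_contact_force()-f0)
cam("wrist","w10");print(bot.current_clock(),bot.current_ee_pos())
E
```

```text
0.03 [-0.59 -0.29 -0.03]
0.0 [-0.21 -0.25  0.48]
-0.0175 [-0.16  0.27  0.62]
0.6436201469812745 [-0.67179647 -0.21717547  0.65512292]
20.4167 [ 0.48918692  0.39809947 -0.01729873]
```

View pics/w10.png

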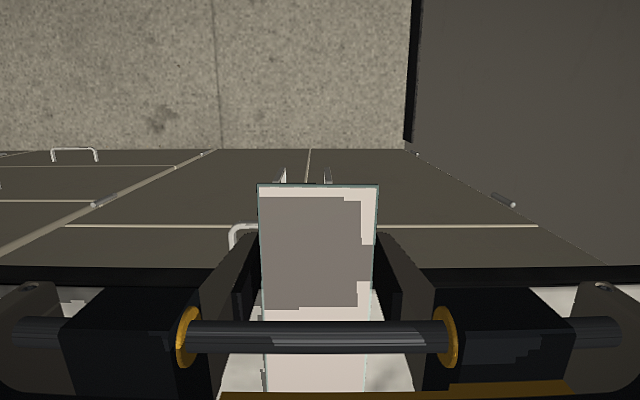

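```bash
python3 - <<'E'
from h import *
bot.line_to([0.489,0.398,0.01],None,0.06); cam("wrist","w11"); print(bot.current_opening())
bot.line_to([0.489,0.398,0.22],None,0.12); cam("wrist","w12");cam("side","s12"); print(bot.current_opening(),bot.current_contact_force(),bot.current_clock())
E
python3 -c "
import cv2,numpy as np
a=cv2.imread('pics/w12.png');b=cv2.imread('pics/s12.png');cv2.imwrite('pics/m12.png',np.vstack([a[150:400],cv2.resize(b[50:250,230:486],(640,500))])[:600])"
```

```text
0.6373034923307661
0.6387002219869317 [ 0.26980221 -0.13145898 -1.26151378] 23.075
```

View pics/m12.png

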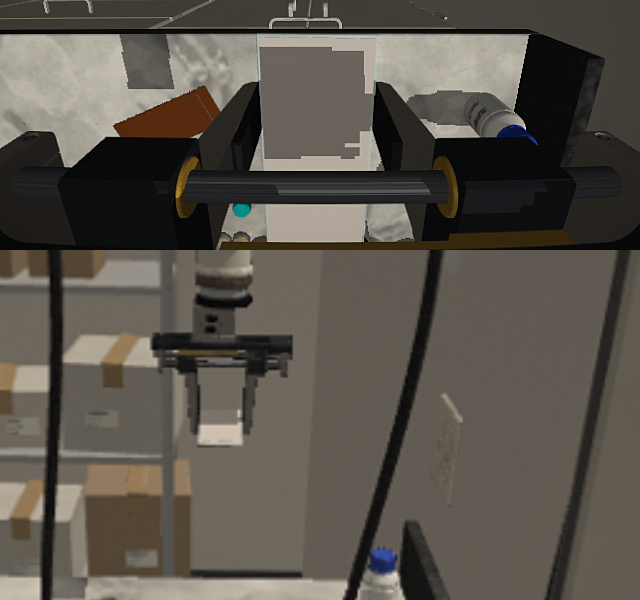

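```bash
python3 - <<'E'
from h import *
d=cam("side")
im=d["pixels"]; cv2.imwrite("pics/s12c.png",cv2.resize(im[85:140,285:350],None,fx=10,fy=10,interpolation=cv2.INTER_CUBIC))
for zz in (.24,.235,.23,.22,.21): print(zz,proj(d,[0.489,0.291,zz]),proj(d,[0.459,0.291,zz])[0],proj(d,[0.519,0.291,zz])[0])
E
```

```text
0.24 [317.69801428 127.49898387] 308.49538811684715 326.88966731973136
0.235 [317.67073919 128.96033777] 308.4845673206905 326.8459780433048
0.23 [317.64356801 130.41654265] 308.47380026553986 326.8024426647919
0.22 [317.58953533 133.31359767] 308.45242600234104 326.7158308443195
0.21 [317.53591212 136.19033242] 308.43126260206975 326.629826374301
```

View pics/s12c.png

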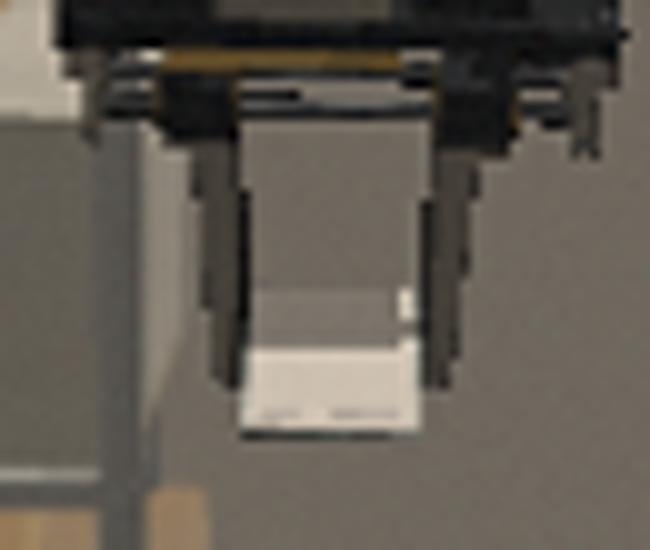

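The plate is gripped at 59 mm and held level: end B is at z≈0.239, as expected. However, I'm holding it 33 mm from its centre, so the fingertips, which stick out 19 mm below the plate, would land on a rack bar at 35 mm. I'll set it back down at the edge and re-grip it 56 mm from the centre so the fingers pass outside the bar.

```bash
python3 - <<'E'
from h import *
bot.line_to([0.489,0.398,0.0],None,0.15)
f0=bot.current_contact_force()
for z in (-0.012,-0.0165,-0.0175):
    bot.line_to([0.489,0.398,z],None,0.05); print(z,(bot.current_contact_force()-f0).round(2))
bot.set_gripper(0.85)
bot.line_to([0.489,0.4215,-0.0175],None,0.08)
c=cam("wrist","w13"); print([onz(c,u,v,.003).round(4) for u,v in ((258,185),(378,185))])
print(bot.current_clock(),bot.current_opening())
E
```

```text
-0.012 [-0.21  0.52 -1.14]
-0.0165 [-1.12  0.73 -0.14]
-0.0175 [-0.63  1.1   0.28]
[array([0.4603, 0.4632, 0.003 ]), array([0.5186, 0.4633, 0.003 ])]
26.6 0.8513707629312462
```

View pics/w13.png

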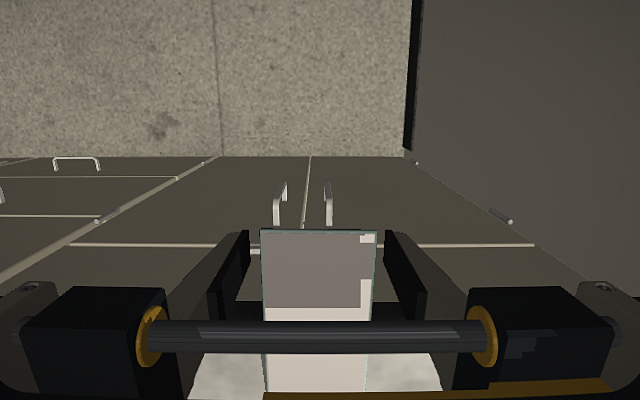

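```bash
python3 - <<'E'
from h import *
c=cam("wrist"); print([onz(c,u,v,.003).round(4) for u,v in ((260,230),(377,230))])
bot.set_gripper(0.0,55); print(bot.current_opening())
bot.line_to([0.489,0.4215,0.01],None,0.06); cam("wrist","w14")
bot.line_to([0.489,0.4215,0.22],None,0.12); cam("wrist","w15")
d=cam("side"); cv2.imwrite("pics/s15.png",cv2.resize(d["pixels"][85:140,285:350],None,fx=10,fy=10,interpolation=cv2.INTER_CUBIC))
for zz in (.24,.235,.23,.22,.21): print(zz,proj(d,[0.489,0.2905,zz]))
print(bot.current_clock(),bot.current_opening(),bot.current_ee_pos())
a=cv2.imread("pics/w14.png")[200:,150:490];b=cv2.imread("pics/w15.png")[200:,150:490]; cv2.imwrite("pics/m15.png",np.hstack([a,b]))
E
```

```text
[array([0.4601, 0.4393, 0.003 ]), array([0.5194, 0.4394, 0.003 ])]
0.6270557949534508
0.24 [317.69869067 127.55138382]
0.235 [317.67140594 129.01311097]
0.23 [317.64422519 130.469686  ]
0.22 [317.59017356 133.3674721 ]
0.21 [317.53653169 136.24492579]
29.7667 0.6332854787454436 [0.4887079  0.42132965 0.21923962]
```

View pics/s15.png

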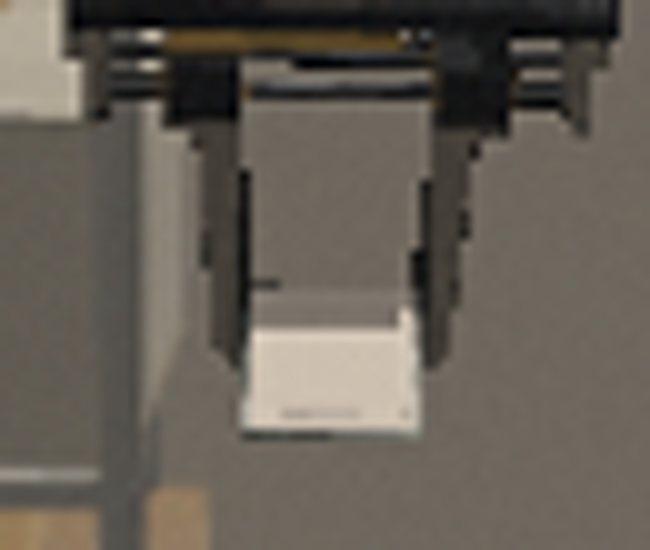

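View pics/m15.png

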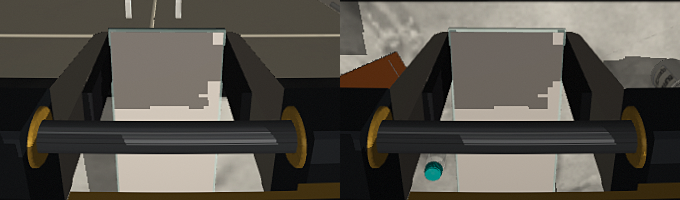

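```bash
python3 - <<'E'
from h import *
rot=down(np.radians(14.6))
bot.line_to([0.489,0.36,0.25],None,0.2)
bot.line_to([0.5362,-0.1962,0.25],rot,0.22)
print(bot.current_clock(),bot.current_opening())
bot.line_to([0.5362,-0.1962,0.10],rot,0.12)
c=cam("wrist","w16"); d=cam("side","s16"); s=cam("scene","sc16")
print(bot.current_clock(),bot.current_ee_pos())
n=np.array([-np.sin(np.radians(14.6)),np.cos(np.radians(14.6)),0])
for nm,cc in (("side",d),("scene",s)):
  for zz in (.119,.114): print(nm,proj(cc,np.array([0.5362,-0.1962,zz])-0.131*n))
a=cv2.imread("pics/s16.png")[160:310,260:440];cv2.imwrite("pics/s16c.png",cv2.resize(a,None,fx=4,fy=4,interpolation=cv2.INTER_CUBIC))
E
```

```text
32.9417 0.6305591709033144
34.4917 [ 0.53667937 -0.19646287  0.10079239]
side [355.38702845 280.26382441]
side [355.23914515 282.05848746]
scene [322.0891056  290.96807144]
scene [322.13730762 293.67230242]
```

View pics/w16.png

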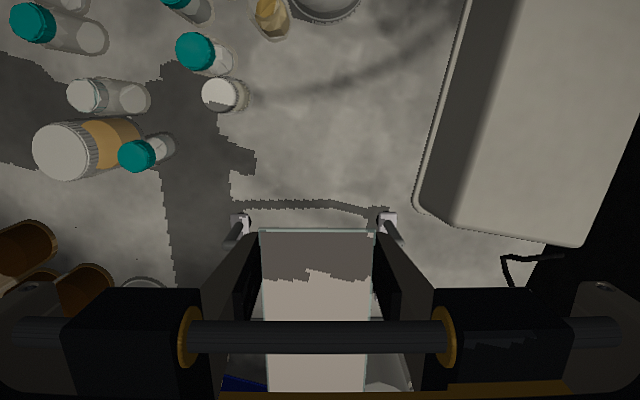

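View pics/s16c.png

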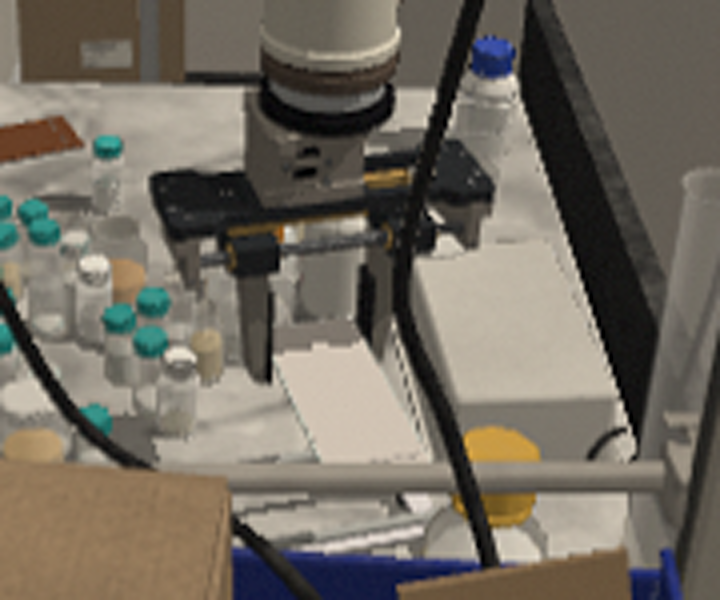

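View pics/sc16.png

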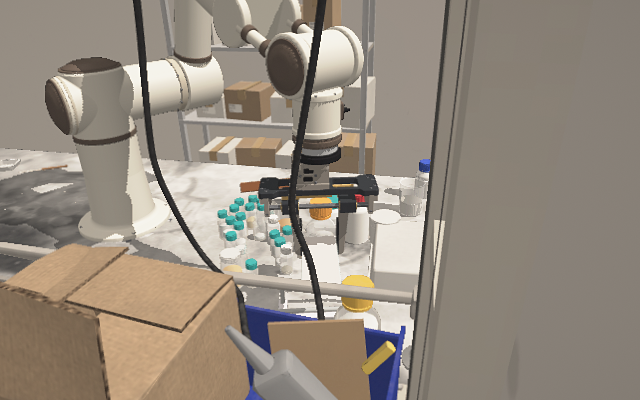

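```bash
python3 - <<'E'
from h import *
d=cam("side"); s=cam("scene")
def yz(c,u,v):
    o,r=ray(c,u,v); return o[1:],r[1:]/np.linalg.norm(r[1:])
for (a,b) in (((340,279),(300,285)),((300,278),(260,281)),((400,279),(400,296))):
    A=np.zeros((2,2));B=np.zeros(2)
    for o,r in (yz(d,*a),yz(s,*b)):
        M=np.eye(2)-np.outer(r,r);A+=M;B+=M@o
    X=np.linalg.solve(A,B); o,r=ray(d,*a); print("rail yz",X, "x",(o+r*(X[0]-o[1])/r[1])[0])
E
```

```text
rail yz [-0.38418148  0.17387703] x 0.530617092537972
rail yz [-0.28895017  0.09545398] x 0.4493852430798139
rail yz [-0.41219897  0.19844775] x 0.6406588194491131
```

```bash
python3 - <<'E'
from h import *
d=cam("side")
R=np.array([[9.99999378e-01,8.79080594e-04,-6.87144904e-04],[1.03774787e-03,-9.59021294e-01,2.83332104e-01],[-4.09914841e-04,-2.83332640e-01,-9.59021609e-01]])
C=np.array([0.58,-0.17,0.38])+np.array([0.5745,0.0800,0.3851])-np.array([0.5745,0,0.2139])
w=dict(fx=319.98,fy=319.98,cx=316.46,cy=196.26,k1=-.0452,R=R,t=-R@C)
for v5 in (316,):
  for sd in ((340,279),(300,278.5)):
    A=np.zeros((2,2));B=np.zeros(2)
    for c,p in ((d,sd),(w,(300,v5))):
        o,r=ray(c,*p); o=o[1:];r=r[1:]/np.linalg.norm(r[1:]);M=np.eye(2)-np.outer(r,r);A+=M;B+=M@o
    print(np.linalg.solve(A,B))
E
```

```text
[-0.37881648  0.16934789]
[-0.37860271  0.16963052]
```

```bash
python3 - <<'E'
from h import *
rot=down(np.radians(14.6)); p=[0.5362,-0.1962]
bot.line_to([*p,0.048],rot,0.1)
f0=bot.current_contact_force()
z=0.048
while z>0.033:
    z-=0.0015; bot.line_to([*p,z],rot,0.03)
    f=bot.current_contact_force()-f0; print(round(z,4),f.round(2),bot.current_ee_pos()[2].round(4))
    if f[2]>2.5: break
c=cam("wrist","w17"); d=cam("side","s17")
a=cv2.imread("pics/s17.png")[160:310,260:440];cv2.imwrite("pics/s17c.png",cv2.resize(a,None,fx=4,fy=4,interpolation=cv2.INTER_CUBIC))
print(bot.current_clock())
E
```

```text
0.0465 [-0.5   1.17  0.19] 0.0471
0.045 [ 0.24  1.73 -0.29] 0.045
0.0435 [-1.26  1.31 -0.17] 0.0434
0.042 [-0.45  1.52  0.09] 0.0419
0.0405 [-0.7   1.43  0.71] 0.0403
0.039 [-0.92  1.96  0.32] 0.0388
0.0375 [-0.18  1.12  0.82] 0.0376
0.036 [-1.99  2.93  6.2 ] 0.0367
37.4083
```

View pics/w17.png

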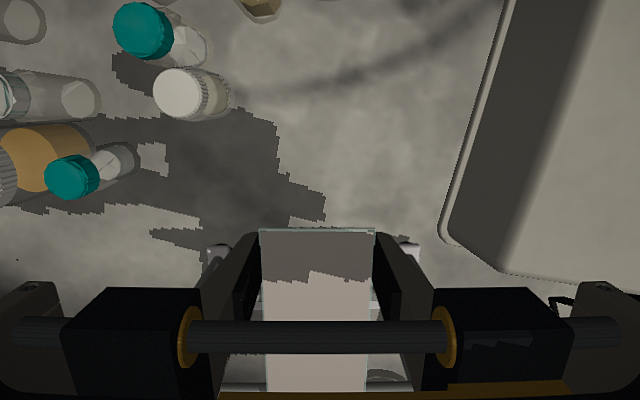

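View pics/s17c.png

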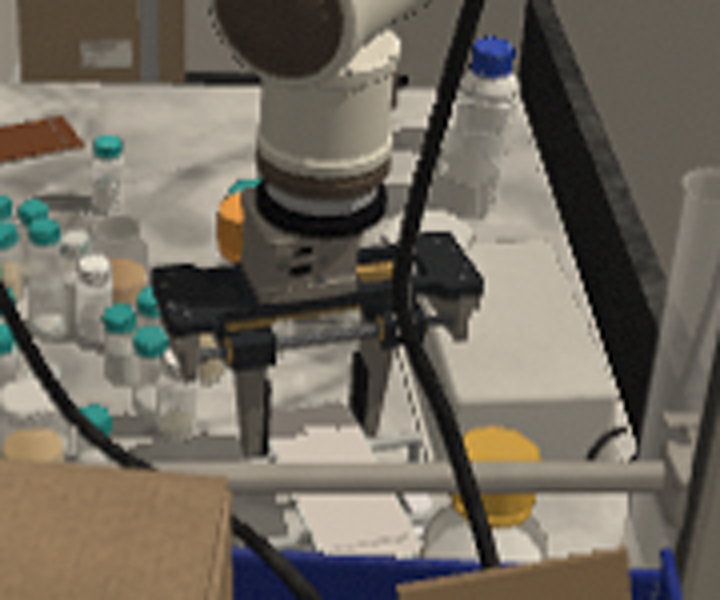

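```bash
python3 - <<'E'
from h import *
rot=down(np.radians(14.6)); p=[0.5362,-0.1962]
bot.line_to([*p,0.037],rot,0.03)
bot.set_gripper(0.82,10)
bot.hold(0.2); print(bot.current_contact_force())
bot.line_to([*p,0.12],rot,0.08); print(bot.current_contact_force())
bot.line_to([0.57,-0.12,0.33],down(0),0.2)
c=cam("wrist","w18"); print(bot.current_clock())
E
```

```text
[0.05281274 0.24949354 0.54523128]
[-0.77361002  0.51256749 -0.04065148]
40.8333
```

View pics/w18.png

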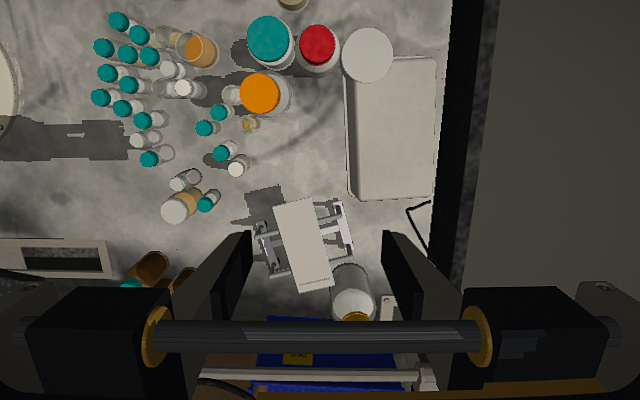

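The plate lies across both bars. Now I'll measure it against the rack in this view.

```bash
python3 - <<'E'
from h import *
c=cam("wrist"); im=c["pixels"]
cv2.imwrite("pics/crop18.png",cv2.resize(im[185:305,235:365],None,fx=5,fy=5,interpolation=cv2.INTER_CUBIC))
q=[(274,205),(309,197),(334,284),(299,292)]
P=np.array([onz(c,u,v,.058) for u,v in q]); print(P.round(4)); m=P.mean(0)
ax=(P[0]+P[1]-P[2]-P[3])/2; print("centre",m,"len",np.linalg.norm(ax),"yaw",np.degrees(np.arctan2(-ax[0],ax[1])),"off",m[:2]-[0.5513,-0.2543])
# bystanders
d=cam("side","s18")
E
```

```text
[[ 0.5072 -0.1836  0.058 ]
 [ 0.5581 -0.1714  0.058 ]
 [ 0.5964 -0.3139  0.058 ]
 [ 0.5412 -0.3285  0.058 ]]
centre [ 0.55071586 -0.24936574  0.058     ] len 0.14818648231658274 yaw 14.135408136929712 off [-0.00058414  0.00493426]
```

View pics/crop18.png

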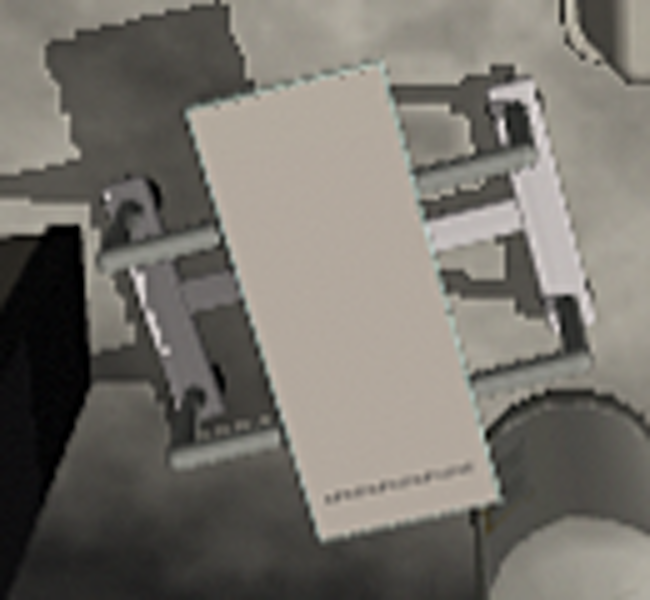

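View pics/s18.png

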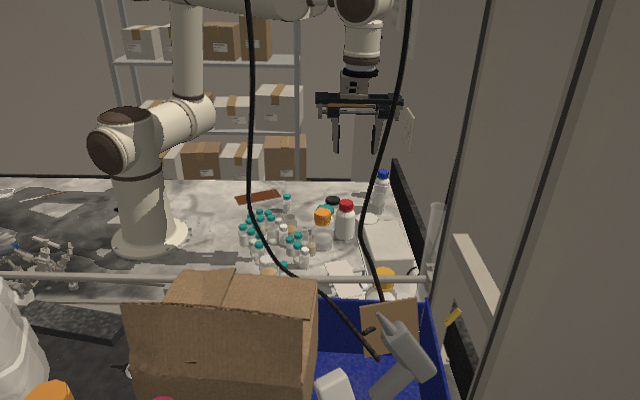

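```bash
python3 - <<'E'
from h import *
bot.hold(0.3); print(bot.current_contact_force(),bot.current_clock())
bot.job_done(); print(bot.current_clock())
E
```

```text
[ 0.57418788 -0.00514744 -0.10497273] 41.2333
the job is handed in; nothing more can be done
the job is handed in; nothing more can be done
```

The plate is lying across both bars of the drying rack, let go, and I handed the job in at about 41 s of the 64 s allowed. No verdict was reported.

**What I did:**
- I pressed the white-topped glass plate at about 15 N and slid it to the left edge, turning it square on the way, until about 59 mm stood out.
- I gripped its long edges and lifted it. That grip would have put the fingertips on a rack bar, so I set the plate back down at the edge.
- I gripped it again 56 mm from its centre, carried it level and laid it on the bars. They touched at the expected height with about 6 N.

**Last checks:**
- **Position:** the wrist camera puts the plate's centre about 5 mm from the rack's middle, with its long axis within about 0.5° of square to the bars. Its length measures 148 mm against the true 150 mm.
- **Bystanders:** the bottle and vial look unmoved in the side view. The beaker is hidden there and I did not look at it again at the end, but the arm never came near it.
- **Robot:** the gripper was clear of everything, with contact force near zero.
- **Close to the plate:** its grey-line end sits close to the yellow-capped bottle beside the rack. I saw no contact, but I did not measure that gap after placing.

No check failed. One rail measurement, taken from the two fixed cameras, was poorly conditioned, so I repeated it with the wrist view; the rail was about 50 mm clear of the plate.

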